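Lean the handled board on the drying stand

TASK

In the pastry kitchen, take the wooden board with the handle out of the rack and lean it on the drying stand to air: handle up, its foot down on the table between the low wall and the stop bar, tipped at a clear slant so that its back rests squarely against the top of the wall. Leave the two boards without a handle standing in the rack.

Things in the scene. Friction and masses are not known exactly. Their poses are not given: they have to be found in the camera images.
- board_tab (a point): Centre of the handle of the board to move. Upright wooden slab, 16 mm thick (its x), 180 wide (y), 140 tall (z, up); from the middle of its top rises a handle 50 wide, 55 tall, 16 thick: 195 mm in all. The only board with a handle; both faces alike; about 0.3 kg. This point lies 167.5 mm above the underside, mid width and thickness. It starts in a slot of a rack: see board_foot.
- board_foot (a point): Middle of the underside of the same board, 167.5 mm below the handle's centre along its z; same axes. At the start it stands upright in one of three slots, 75 mm apart, of a grey rack: base 12 mm thick, thin steel posts up to 67 mm above the table, 3 mm of play each side. Lift it straight up by 60 mm or more to clear them.
- stand: Fixed metal drying stand. Origin on the table (z = 0), mid-length, half-way between wall and stop bar; x points level from wall to bar, y along the wall. The wall, on the robot's side, has its face at x = -30 mm; 100 high, 15 thick, 352 long. Bar: 14 mm high, inner face at x = +30. Bare table between them; cheeks 14 high at y = +-170. A leaning board's top juts over the wall.
- plain_mid (a point): Centre of a plain wooden board without a handle, 170 mm wide, 130 mm tall, 16 mm thick, standing in another slot of the rack. Stays there.
- small_mid (a point): Centre of a small wooden board without a handle, 120 mm wide, 95 mm tall, 16 mm thick, standing in another slot of the rack. Stays there.
Mind the look-alikes: they are no part of the job. Leave any green or yellow look-alike of the part that bears board_tab alone.

How it is judged:
By the outcome, as a careful person would: the job done as asked, in the order asked, and still so for the second after the job is handed in, with the robot touching nothing.
It also fails if it takes over 45 s, if anything falls off the work surface, if the arm or the gripper's body presses on something with over 40 N, if the wrist force passes 120 N, or if a joint passes its speed limit or range.

ROBOT

A 7-joint arm with a two-finger parallel gripper is mounted at the origin on the work surface. World frame = base frame: x ahead of the robot, y to its left, z up, the work surface at z = 0. Lengths are in m, angles in rad, forces in N, time in s.
With the tool pointing down it reaches from about 0.4 to 0.875 m from the base axis. Payload 6.5 kg.
Tool frame: the origin (TCP) lies midway between the tips of the shut fingers; the grasp point (between the pads) lies 19 mm behind it (r.grasp_offset is the distance from the TCP to the grasp point, in m); z points along the fingers, y is the line along which they close (so a half turn about z gives the same grasp; the last joint's range is limited). The gripper opens to 88 mm and grips with 3 to 60 N. Pads are 18 mm wide; open, the fingers measure 123 mm over their backs; the gripper's body (75 mm by 187 mm) begins 45 mm behind the grasp point.
Start: joints at [-1.177, 0.536, -0.004, 1.538, 0.003, 1.067, -0.071], TCP at [0.288, 0.582, 0.239] pointing down, gripper open.
Joint ranges: [-2.7, 2.7], [-0.37, 2.16], [-1.27, 1.26], [0.24, 2.4], [-1.31, 4.45], [0.19, 1.91], [-2.76, 2.76]. Speed limits (rad/s): [2.39, 2.39, 3.14, 3.14, 3.14, 3.14, 3.14].

INTERFACE

Orientations are given as [roll, pitch, yaw] about the fixed x, y, z axes, in that order (R = Rz(yaw) Ry(pitch) Rx(roll)).
In Python, from station import r gives the robot as it stands.
- The arm moves only by the tool step_arm, never from a script. Its argument "moves" is one flat list of numbers, 7 for each row, row after row: the gripper command: -1 is fully open, 1 is shut, values between are in proportion, then the shift along the tool's x, y, z in units of 50 mm (1.0 is 50 mm), then the turn, a rotation vector about the tool's x, y, z in units of 8 degrees (1.0 is 8 degrees). A call has 1 to 12 rows; each row shifts and turns the commanded pose from where the row before left it, along the tool's axes as they then stand; what a row does not reach is not made up. A row lasts 1/10 s, in which the tool goes at most 50 mm and 8.59 degrees, less where a joint would pass 70% of its speed; a pose out of reach is approached as far as the arm can. A call is refused whole if a number of a shift passes 1 or a number of a turn 1, either way. A call with a gripper value outside its range is refused whole. The fingers move at their own pace and stop on an object; "squeeze" is the grip in N (left out, the last holds). Time passes only in rows, so rows that do not move let the fingers close. It gives the time, the measured TCP pose, the force, the opening and the grip force at its end, in the units of the state.
- r.observe(): the state, without advancing time (a new reading comes with each control period).
- r.capture(name): name is "scene" or "side" or "wrist"; returns a dict with "img" (384x512x3 uint8, red, green, blue), "intrinsics" (3x3 intrinsics, pixels), "T" (4x4, takes a point from camera to world coordinates). Camera axes: x right, y down, z forward; pixel columns grow to the right and rows downward; lengths in m; the calibration is good to about 2 mm. A picture is of the moment at which its call begins. There is no depth.
- r.sign_off(): hands the job in; it is judged then, once.
The state is a dict: "clock": time; "qpos": joint angles; "qvel": joint speeds; "tau": joint torques, N m; "eef_pos": TCP position; "eef_rot": TCP orientation; "contact_force": force on the tool from outside, world axes, zero at the start; "ft_torque": the same for the moment, N m; "gripper_width": opening from 0.0 (shut) to 1.0 (fully open); "finger_force": force on a finger pad.
Only numpy, scipy, OpenCV 4.12 (cv2) and the standard library are available. Lean on these libraries where they do the work, as an engineer would, in place of code of your own. Each camera call takes 0.05 s, during which the arm holds its last target. There are 200 camera calls.

## Working session

There is one attempt and no reset: what is moved stays moved. The work goes in short steps, Python scripts to look and compute and a tool call to move; the robot and the scene stay as the last step left them, time stands still between calls to the robot, and variables do not carry over. Pictures are saved under pics/ and viewed, at most 10 in all, crops included, and the job is handed in when it is done.

Besides the shell and the picture viewer there is one more tool, called by a JSON object that holds its "op" and its "data". step_arm: Moves the arm, as the interface text tells. Its arguments: {"type":"object","properties":{"moves":{"type":"array"},"squeeze":{"type":"number"}},"required":["moves"]}

```bash
mkdir -p pics
cat > h.py <<'E'
from station import r
import numpy as np, cv2
def cap(n,f):
    c=r.capture(n); cv2.imwrite(f'pics/{f}.png',c['img'][:,:,::-1]); np.savez(f'pics/{f}.npz',K=c['intrinsics'],T=c['T'],img=c['img']); return c
def onz(c,u,v,z):
    K,T=(c['K'],c['T'])
    d=T[:3,:3]@np.linalg.inv(K)@[u,v,1]; o=T[:3,3]; return o+d*(z-o[2])/d[2]
def tri(obs):
    A=np.zeros((3,3));b=np.zeros(3)
    for c,u,v in obs:
        d=c['T'][:3,:3]@np.linalg.inv(c['K'])@[u,v,1]; d/=np.linalg.norm(d);P=np.eye(3)-np.outer(d,d);A+=P;b+=P@c['T'][:3,3]
    return np.linalg.solve(A,b)
def proj(c,p):
    q=np.linalg.inv(c['T'])@np.r_[p,1]; q=c['K']@q[:3]; return q[:2]/q[2]
E
python3 - <<'E'
from h import *
a=cap('scene','s0');b=cap('side','d0')
for c in(a,b): print(c['T'].round(3))
o=r.observe();print({k:np.round(v,3) for k,v in o.items()})
cv2.imwrite('pics/both.png',cv2.resize(np.hstack([a['img'],b['img']])[:,:,::-1],None,fx=.78,fy=.78))
E
```

```text
[[-0.383  0.502 -0.775  1.203]
 [ 0.924  0.219 -0.314  0.207]
 [ 0.012 -0.837 -0.548  0.656]
 [ 0.     0.     0.     1.   ]]
[[-0.916  0.232 -0.326  0.799]
 [ 0.4    0.534 -0.745  0.689]
 [ 0.002 -0.813 -0.582  0.742]
 [ 0.     0.     0.     1.   ]]
{'clock': np.float64(0.1), 'qpos': array([-1.177,  0.537, -0.004,  1.539,  0.003,  1.067, -0.071]), 'qvel': array([ 0.002, -0.001,  0.002, -0.002,  0.001, -0.001, -0.001]), 'tau': array([ 2.0000e-03, -5.7208e+01,  9.9400e-01, -2.5223e+01, -5.6000e-02,
        1.4000e-02,  0.0000e+00]), 'eef_pos': array([0.288, 0.582, 0.238]), 'eef_rot': array([-3.14 ,  0.   ,  2.682]), 'contact_force': array([0.144, 0.772, 0.481]), 'ft_torque': array([ 0.047, -0.037, -0.002]), 'finger_force': np.float64(0.0), 'gripper_width': np.float64(0.997)}
```

View pics/s0.png

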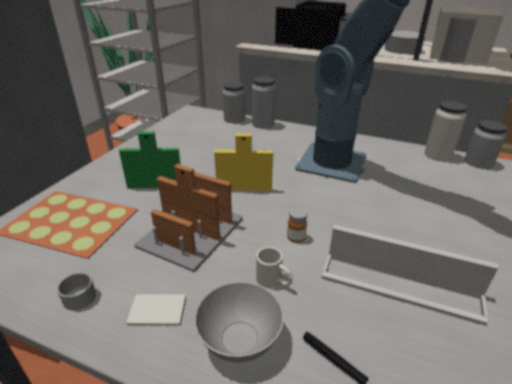

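View pics/d0.png

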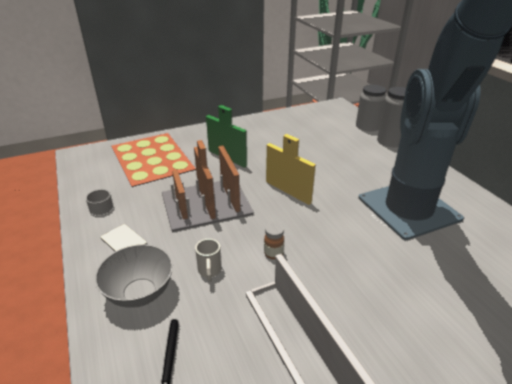

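Candidates for the handled board: brown board in the rack's middle slot, scene (186,180) / side (203,158); green look-alike (148,140); yellow look-alike (244,142); the two plain brown boards in the rack, (205,195) and (174,230), have no handle. I choose the brown one with the handle and will check it in a close crop.

Run:
```python
import cv2,numpy as np
a=cv2.imread('pics/s0.png')[155:270,130:250];b=cv2.imread('pics/d0.png')[130:230,155:260]
f=lambda i:cv2.resize(i,(390,390*i.shape[0]//i.shape[1]),interpolation=cv2.INTER_CUBIC)
a=f(a);b=f(b);h=min(a.shape[0],b.shape[0]);cv2.imwrite('pics/c1.png',np.hstack([a[:h],b[:h]]))
a=cv2.imread('pics/s0.png')[220:320,310:500];b=cv2.imread('pics/d0.png')[245:384,235:400]
a=f(a);b=f(b);p=np.zeros((max(a.shape[0],b.shape[0]),780,3),np.uint8);p[:a.shape[0],:390]=a;p[:b.shape[0],390:]=b;cv2.imwrite('pics/c2.png',p)
```

```text
(no output)
```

View pics/c1.png

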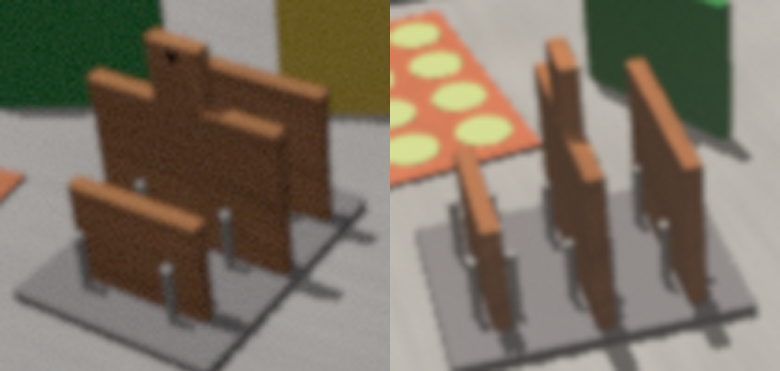

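View pics/c2.png

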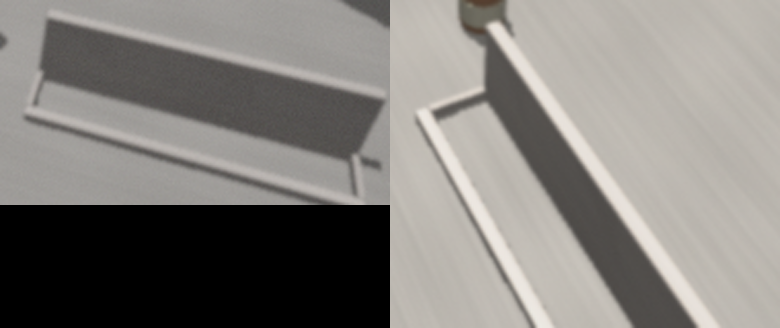

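The crop confirms it: the middle board has the handle with a hole (handle top about scene (185,168), side (202,144)). The stand's wall face runs in the scene from (335,229) to (497,269).

```bash
cat > m.py <<'E'
from h import *
from scipy.optimize import least_squares as ls
a=np.load('pics/s0.npz');b=np.load('pics/d0.npz')
S=lambda x,y:(a,130+x/3.25,155+y/3.25); D=lambda x,y:(b,155+(x-390)/3.714,130+y/3.714)
S2=lambda x,y:(a,310+x/2.0526,220+y/2.0526); D2=lambda x,y:(b,235+(x-390)/2.364,245+y/2.364)
# local board points x=+thickness toward scene cam, y=+ scene right
B=[((0,0,.195),S(178,41)),((0,0,.195),D(563,53)),((.008,.09,0),S(291,273)),((.008,.09,.14),S(281,136)),((.008,-.09,.14),S(89,77)),((-.008,.09,.14),S(285,127)),((.008,.09,.14),D(580,180)),((-.008,.09,.14),D(605,175)),((-.008,.09,0),D(613,326)),((.008,-.025,.195),S(149,39))]
W=[((-.03,-.176,.1),S2(51,19)),((-.03,.176,.1),S2(383,101)),((-.03,-.176,0),S2(41,76)),((-.03,.17,0),S2(360,157)),((-.03,-.176,.1),D2(487,27)),((.03,-.17,0.014),D2(430,118)),((-.03,-.17,.0),D2(487,96))]
def res(p,L,full=False):
    c,s=np.cos(p[3]),np.sin(p[3]);R=np.array([[c,-s,0],[s,c,0],[0,0,1]])
    return np.concatenate([proj(o[0],R@np.array(q)+p[:3])-o[1:] for q,o in L])
def run(L,p0,fixz=None):
    f=lambda p:res(np.r_[p[:2],fixz,p[2]],L)
    s=ls(f,np.r_[p0[:2],p0[3]],loss='soft_l1');print(s.x.round(4),np.degrees(s.x[2]).round(2));print(s.fun.reshape(-1,2).round(1).tolist())
if __name__=='__main__':
    for z in(.012,.004):run(B,[.5,-.2,0,0],z)
    run(W,[.7,.3,0,0],0.)
    print('tri handle top',tri([S(178,41),D(563,53)]).round(4))
E
python3 m.py
```

```text
[ 0.5444 -0.2572 -0.0931] -5.33
[[0.0, -0.7], [-0.1, 0.2], [-1.6, 2.5], [-1.3, 0.4], [-0.4, -0.3], [1.1, -0.0], [1.2, 0.9], [0.4, 1.2], [1.2, 1.7], [-1.3, -1.1]]
[ 0.5359 -0.2647 -0.1046] -5.99
[[-0.5, 0.0], [2.3, 0.9], [-2.7, 2.3], [-2.5, 0.8], [-0.2, -0.0], [-0.1, 0.4], [3.1, 1.3], [2.3, 1.6], [2.9, 1.6], [-1.6, -0.5]]
[0.5203 0.2912 0.0352] 2.02
[[-0.6, -1.2], [3.8, -2.6], [-0.6, 1.9], [-4.3, 1.4], [0.0, 0.8], [1.0, -0.9], [-0.1, 3.7]]
tri handle top [ 0.5442 -0.2578  0.2061]
```

{"op": "step_arm", "data": {"moves": [-1, 0, 0, -0.4, 0, 0, 1, -1, 0, 0, -0.4, 0, 0, 1, -1, 0, 0, -0.4, 0, 0, 1, -1, 0, 0, -0.4, 0, 0, 1, -1, 0, 0, -0.4, 0, 0, 1, -1, 0, 0, -0.4, 0, 0, 1, -1, 0, 0, -0.4, 0, 0, 1, -1, 0, 0, -0.4, 0, 0, 1, -1, -0.85, 0.5, 0, 0, 0, 0, -1, -0.85, 0.5, 0, 0, 0, 0, -1, -0.85, 0.5, 0, 0, 0, 0, -1, -0.85, 0.5, 0, 0, 0, 0]}}

```text
clock: 1.3
eef_pos: [0.388, 0.4099, 0.3984]
eef_rot: [-3.141, 0.0, 1.565]
contact_force: [-0.4, -0.2, 0.8]
gripper_width: 1.004
finger_force: 0.0
```

{"op": "step_arm", "data": {"moves": [-1, -0.85, 0.5, 0, 0, 0, 0, -1, -0.85, 0.5, 0, 0, 0, 0, -1, -0.6, 0.3, 0, 0, 0, 0, -1, 0, 0, 0, 0, 0, 0, -1, 0, 0, 0, 0, 0, 0]}}

```text
clock: 1.8
eef_pos: [0.4517, 0.2962, 0.3986]
eef_rot: [-3.141, -0.0, 1.563]
contact_force: [0.5, 1.8, -0.3]
gripper_width: 1.002
finger_force: 0.0
```

Run:
```python
from h import *
c=cap('wrist','w1');print(c['T'].round(3));o=r.observe();print(o['eef_pos'].round(3),o['eef_rot'].round(3),o['clock'])
```

```text
[[ 1.    -0.006 -0.003  0.452]
 [-0.006 -0.96  -0.28   0.368]
 [-0.002  0.28  -0.96   0.544]
 [ 0.     0.     0.     1.   ]]
[0.451 0.297 0.398] [-3.141 -0.     1.566] 1.85
```

View pics/w1.png

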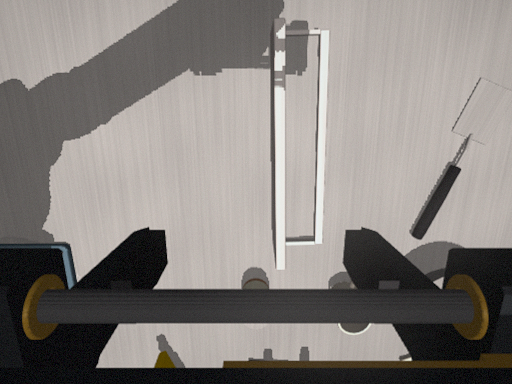

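The wrist picture shows the stand: wall top strip from (280,19) to (280,269), bar from (324,31) to (319,243).

Run:
```python
from h import *
c=np.load('pics/w1.npz')
g=c['img'].mean(2)
for v in (90,150,200,235,255): print(v,g[v,268:330].astype(int).tolist())
for n,u,v,z in[('wt far',286,19,.1),('wt near',285.5,269,.1),('wtback far',275,19,.1),('wtback near',276,269,.1),('bar far out',329,30,.014),('bar near out',322.5,243,.014)]:print(n,onz(c,u,v,z).round(4))
```

```text
90 [186, 190, 135, 76, 75, 70, 166, 227, 233, 234, 233, 232, 232, 230, 230, 222, 182, 161, 183, 189, 186, 181, 184, 187, 187, 184, 184, 182, 179, 181, 185, 181, 182, 180, 182, 187, 183, 186, 184, 182, 185, 186, 185, 183, 178, 183, 183, 184, 189, 127, 73, 185, 230, 234, 235, 231, 230, 230, 232, 184, 171, 181]
150 [188, 194, 143, 93, 80, 81, 80, 192, 233, 234, 234, 233, 232, 230, 229, 231, 224, 172, 180, 187, 190, 189, 190, 192, 188, 192, 189, 186, 186, 188, 193, 188, 187, 188, 190, 189, 192, 190, 192, 193, 190, 192, 194, 188, 184, 187, 190, 139, 78, 167, 232, 236, 234, 234, 232, 231, 229, 184, 179, 192, 186, 182]
200 [186, 187, 185, 139, 88, 84, 74, 165, 230, 236, 236, 233, 233, 231, 233, 235, 222, 168, 175, 186, 184, 186, 188, 183, 182, 186, 181, 185, 183, 185, 185, 186, 188, 190, 193, 190, 190, 188, 183, 185, 186, 184, 188, 187, 186, 192, 133, 73, 203, 236, 237, 235, 234, 232, 235, 200, 181, 188, 186, 186, 187, 191]
235 [190, 188, 188, 193, 133, 81, 79, 106, 214, 236, 236, 236, 234, 231, 230, 232, 223, 171, 178, 191, 188, 191, 189, 186, 185, 185, 185, 188, 188, 191, 194, 175, 173, 171, 173, 166, 166, 163, 160, 163, 164, 164, 160, 167, 166, 133, 82, 200, 237, 235, 235, 232, 235, 237, 197, 181, 184, 185, 185, 187, 186, 183]
255 [189, 183, 184, 184, 187, 199, 134, 69, 195, 235, 235, 235, 232, 230, 232, 231, 222, 171, 176, 186, 189, 184, 185, 180, 183, 183, 186, 182, 182, 184, 187, 185, 186, 183, 185, 185, 184, 179, 179, 183, 185, 184, 183, 183, 183, 181, 181, 184, 183, 185, 179, 186, 182, 184, 187, 180, 180, 181, 188, 181, 181, 184]
wt far [0.4904 0.458  0.1   ]
wt near [0.4968 0.11   0.1   ]
wtback far [0.4767 0.4581 0.1   ]
wtback near [0.4821 0.1101 0.1   ]
bar far out [0.5623 0.4601 0.014 ]
bar near out [0.5708 0.112  0.014 ]
```

{"op": "step_arm", "data": {"moves": [-1, -0.95, 0.1, 0, 0, 0, 0, -1, -0.95, 0.1, 0, 0, 0, 0, -1, -0.95, 0.1, 0, 0, 0, 0, -1, -0.95, 0.1, 0, 0, 0, 0, -1, -0.95, 0.1, 0, 0, 0, 0, -1, -0.95, 0.1, 0, 0, 0, 0, -1, -0.95, 0.1, 0, 0, 0, 0, -1, -0.95, 0.1, 0, 0, 0, 0, -1, -0.95, 0.2, 0, 0, 0, 0, -1, -0.95, 0.2, 0, 0, 0, 0, -1, -0.95, 0.2, 0, 0, 0, 0, -1, -0.95, 0.2, 0, 0, 0, 0]}}

```text
clock: 3.05
eef_pos: [0.53, -0.2735, 0.3982]
eef_rot: [-3.142, -0.001, 1.569]
contact_force: [0.5, 0.7, 0.4]
gripper_width: 1.0
finger_force: 0.0
```

{"op": "step_arm", "data": {"moves": [-1, -0.8, 0.2, 0, 0, 0, 0, -1, 0, 0, 0, 0, 0, 0.6, -1, 0, 0, 0, 0, 0, 0, -1, 0, 0, 0, 0, 0, 0]}}

```text
clock: 3.45
eef_pos: [0.5392, -0.3119, 0.3981]
eef_rot: [-3.141, -0.001, 1.486]
contact_force: [-0.4, 0.3, 0.8]
gripper_width: 1.001
finger_force: 0.0
```

Run:
```python
from h import *
c=cap('wrist','w2');o=r.observe();print(o['eef_pos'].round(3),o['eef_rot'].round(3),o['clock'])
```

```text
[ 0.539 -0.312  0.398] [-3.141e+00 -1.000e-03  1.486e+00] 3.5
```

View pics/w2.png

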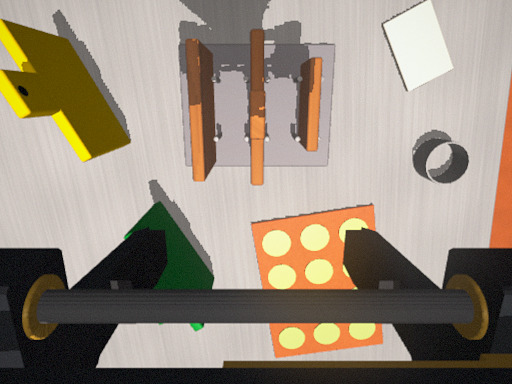

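The board seen from above: handle top between rows 91 and 138 at column ~258; shoulder ends at (257,30) and (257,184).

Run:
```python
from h import *
c=np.load('pics/w2.npz')
g=c['img'].astype(int);m=(g[:,:,0]-g[:,:,2]>25)
for v in (34,50,70,100,115,130,150,175): 
    x=np.where(m[v,235:280])[0]+235;print(v,x.min(),x.max(),g[v,246:270,0].tolist() if v in(115,175) else '')
for n,u,v,z in[('h far',258,91,.207),('h near',258,138,.207),('s far',257.5,30,.152),('s near',257.5,184,.152)]:print(n,onz(c,u,v,z).round(4))
```

```text
34 250 263 
50 250 263 
70 250 263 
100 250 264 
115 250 264 [188, 190, 136, 88, 108, 127, 134, 137, 186, 208, 204, 201, 156, 136, 134, 138, 135, 129, 111, 137, 178, 188, 185, 184]
130 250 265 
150 251 263 
175 251 263 [208, 210, 213, 219, 166, 180, 224, 231, 234, 233, 235, 237, 237, 235, 236, 231, 215, 183, 200, 212, 214, 214, 214, 219]
h far [ 0.5479 -0.2368  0.207 ]
h near [ 0.5441 -0.2832  0.207 ]
s far [ 0.553  -0.1719  0.152 ]
s near [ 0.5387 -0.3475  0.152 ]
```

{"op": "step_arm", "data": {"moves": [-1, 0.5, 0.05, 0, 0, 0, 0, -1, 0.55, 0, 0, 0, 0, 0, -1, 0, 0, 0.9, 0, 0, 0, -1, 0, 0, 0.9, 0, 0, 0, -1, 0, 0, 0.9, 0, 0, 0, -1, 0, 0, 0.8, 0, 0, 0, -1, 0, 0, 0.6, 0, 0, 0, -1, 0, 0, 0.4, 0, 0, 0, -1, 0, 0, 0.2, 0, 0, 0, -1, 0, 0, 0, 0, 0, 0]}}

```text
clock: 4.5
eef_pos: [0.5453, -0.2604, 0.163]
eef_rot: [-3.14, -0.001, 1.484]
contact_force: [-0.3, -0.2, -0.1]
gripper_width: 0.998
finger_force: 0.0
```

{"op": "step_arm", "data": {"moves": [1, 0, 0, 0, 0, 0, 0, 1, 0, 0, 0, 0, 0, 0, 1, 0, 0, 0, 0, 0, 0, 1, 0, 0, 0, 0, 0, 0, 1, 0, 0, 0, 0, 0, 0, 1, 0, 0, 0, 0, 0, 0, 1, 0, 0, 0, 0, 0, 0, 1, 0, 0, 0, 0, 0, 0], "squeeze": 30}}

```text
clock: 5.3
eef_pos: [0.5453, -0.2619, 0.1637]
eef_rot: [-3.142, 0.0, 1.481]
contact_force: [-0.5, -0.5, -0.1]
gripper_width: 0.3
finger_force: 0.0
```

{"op": "step_arm", "data": {"moves": [1, 0, 0, 0, 0, 0, 0, 1, 0, 0, 0, 0, 0, 0, 1, 0, 0, 0, 0, 0, 0, 1, 0, 0, 0, 0, 0, 0]}}

```text
clock: 5.7
eef_pos: [0.5452, -0.2619, 0.1637]
eef_rot: [-3.142, -0.0, 1.481]
contact_force: [0.5, -1.1, -0.5]
gripper_width: 0.177
finger_force: 30.0
```

{"op": "step_arm", "data": {"moves": [1, 0, 0, -0.2, 0, 0, 0, 1, 0, 0, -0.3, 0, 0, 0, 1, 0, 0, -0.4, 0, 0, 0, 1, 0, 0, -0.4, 0, 0, 0, 1, 0, 0, -0.5, 0, 0, 0, 1, 0, 0, -0.5, 0, 0, 0, 1, 0, 0, -0.5, 0, 0, 0, 1, 0, 0, -0.5, 0, 0, 0, 1, 0, 0, -0.5, 0, 0, 0, 1, 0, 0, -0.2, 0, 0, 0, 1, 0, 0, 0, 0, 0, 0]}}

```text
clock: 6.8
eef_pos: [0.5457, -0.2625, 0.3655]
eef_rot: [3.139, 0.001, 1.481]
contact_force: [0.4, 0.4, -3.6]
gripper_width: 0.181
finger_force: 30.0
```

Run:
```python
from h import *
c=cap('scene','s1');d=cap('side','d1');o=r.observe();print(o['eef_pos'].round(3),o['eef_rot'].round(3),o['clock'],o['gripper_width'])
cv2.imwrite('pics/b1.png',cv2.resize(np.hstack([c['img'],d['img']])[:,:,::-1],None,fx=.78,fy=.78))
```

```text
[ 0.545 -0.262  0.363] [-3.141e+00 -1.000e-03  1.481e+00] 6.9 0.1782873465888394
```

View pics/b1.png

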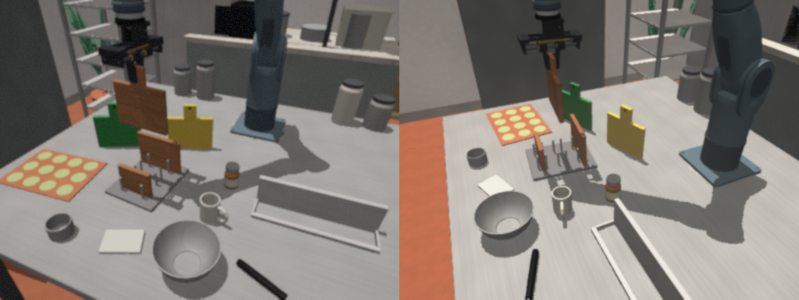

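The board hangs straight in the grip; the other two boards still stand in the rack. Now moving to above the stand.

{"op": "step_arm", "data": {"moves": [1, 0.3, -0.06, 0, 0, 0, 0, 1, 0.6, -0.12, 0, 0, 0, 0, 1, 0.8, -0.16, 0, 0, 0, 0, 1, 0.8, -0.16, 0, 0, 0, 0, 1, 0.8, -0.16, 0, 0, 0, 0, 1, 0.8, -0.16, 0, 0, 0, 0, 1, 0.8, -0.16, 0, 0, 0, 0, 1, 0.8, -0.16, 0, 0, 0, 0, 1, 0.8, -0.16, 0, 0, 0, 0, 1, 0.8, -0.16, 0, 0, 0, 0, 1, 0.8, -0.16, 0, 0, 0, 0, 1, 0.8, -0.16, 0, 0, 0, 0]}}

```text
clock: 8.1
eef_pos: [0.4953, 0.1906, 0.3624]
eef_rot: [-3.14, 0.001, 1.481]
contact_force: [0.1, -1.1, -1.8]
gripper_width: 0.18
finger_force: 30.0
```

{"op": "step_arm", "data": {"moves": [1, 0.8, -0.16, 0, 0, 0, 0, 1, 0.6, -0.12, 0, 0, 0, 0, 1, 0.3, -0.06, 0, 0, 0, 0, 1, 0, 0, 0, 0, 0, -0.4, 1, 0, 0, 0, 0, 0, -0.4, 1, 0, 0, 0, -0.55, 0, 0, 1, 0, 0, 0, -0.55, 0, 0, 1, 0, 0, 0, -0.55, 0, 0, 1, 0, 0, 0, -0.55, 0, 0, 1, 0, 0, 0, -0.55, 0, 0, 1, 0, 0, 0, 0, 0, 0]}}

```text
clock: 9.2
eef_pos: [0.4851, 0.2741, 0.3619]
eef_rot: [2.76, 0.002, 1.594]
contact_force: [-0.9, 0.1, -3.4]
gripper_width: 0.182
finger_force: 30.0
```

```bash
cat > t.py <<'E'
from h import *
from scipy.spatial.transform import Rotation as Ro
import sys
t=np.array(eval(sys.argv[1]))
o=r.observe();R=Ro.from_euler('xyz',o['eef_rot'])
print(o['eef_pos'].round(4),o['eef_rot'].round(3),'tool axes',R.as_matrix().round(3).tolist())
G=Ro.from_euler('z',1.4,degrees=True)*Ro.from_euler('y',-22,degrees=True)*Ro.from_matrix(np.array([[0,1,0],[1,0,0],[0,0,-1.]]).T)
print('shift',(R.inv().apply(t-o['eef_pos'])/.05).round(2),'turn',((R.inv()*G).as_rotvec(degrees=True)/8).round(2),o['gripper_width'],o['clock'])
E
python3 t.py [.484,.283,.1437]; python3 t.py [.484,.283,.20]
```

```text
[0.4851 0.2741 0.3619] [2.760e+00 2.000e-03 1.594e+00] tool axes [[-0.023, 0.928, 0.372], [1.0, 0.022, 0.007], [-0.002, 0.372, -0.928]]
shift [ 0.19 -1.64  4.04] turn [-0.02  0.02 -0.  ] 0.1820398492119682 9.2
[0.4851 0.2741 0.3619] [2.760e+00 2.000e-03 1.594e+00] tool axes [[-0.023, 0.928, 0.372], [1.0, 0.022, 0.007], [-0.002, 0.372, -0.928]]
shift [ 0.19 -1.22  3.  ] turn [-0.02  0.02 -0.  ] 0.1820398492119682 9.2
```

{"op": "step_arm", "data": {"moves": [1, 0.19, -0.2, 0.5, 0, 0, 0, 1, 0, -0.2, 0.5, 0, 0, 0, 1, 0, -0.2, 0.5, 0, 0, 0, 1, 0, -0.2, 0.5, 0, 0, 0, 1, 0, -0.2, 0.5, 0, 0, 0, 1, 0, -0.2, 0.5, 0, 0, 0, 1, 0, -0.12, 0.28, 0, 0, 0, 1, 0, -0.12, 0.28, 0, 0, 0, 1, 0, -0.1, 0.24, 0, 0, 0, 1, 0, 0, 0, 0, 0, 0]}}

```text
clock: 10.2
eef_pos: [0.4867, 0.2828, 0.1567]
eef_rot: [2.761, 0.004, 1.591]
contact_force: [-0.4, 0.3, -2.6]
gripper_width: 0.173
finger_force: 30.0
```

```bash
python3 t.py [.484,.283,.1437]
python3 - <<'E'
from h import *
c=cap('scene','s2');d=cap('side','d2')
print(r.observe()['contact_force'])
cv2.imwrite('pics/b2.png',np.hstack([cv2.resize(c['img'][170:320,310:510],(460,345),interpolation=2),cv2.resize(d['img'][184:384,235:435],(340,345),interpolation=2)])[:,:,::-1])
E
```

```text
[0.4867 0.2828 0.1567] [2.761 0.004 1.591] tool axes [[-0.02, 0.928, 0.372], [1.0, 0.02, 0.003], [-0.004, 0.372, -0.928]]
shift [ 0.01 -0.15  0.22] turn [-0.02  0.04 -0.02] 0.17289937147583345 10.2
[-0.04803344  0.26660895 -2.23958437]
```

View pics/b2.png

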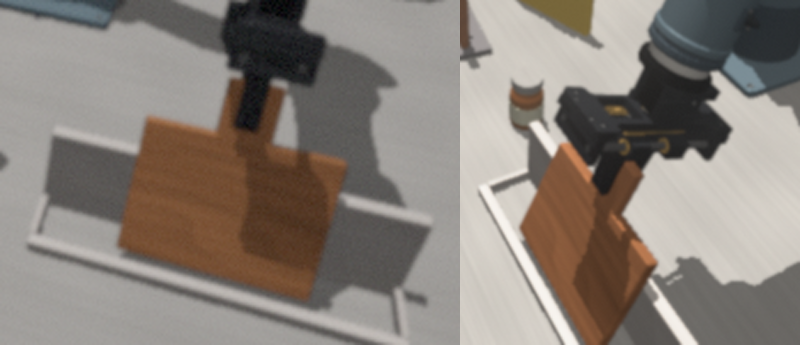

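The board hangs tilted, just above the gap between the wall and the bar (foot edge (118,245)–(310,298) in the crop). Checking the foot's position from the pixels.

Run:
```python
from h import *
c=np.load('pics/s2.npz')
a=np.radians(1.4);R=np.array([[np.cos(a),np.sin(a)],[-np.sin(a),np.cos(a)]])
for n,x,y,z in[('foot',118,245,.019),('foot',310,298,.019),('barouter bottom',32,246,0),('barouter',400,345,0),('wall top',50,135,.1),('wall top',430,224,.1)]:
    p=onz(c,310+x/2.3,170+y/2.3,z);print(n,p.round(4),(R@(p[:2]-[.5225,.284])).round(4))
```

```text
foot [0.545  0.1991 0.019 ] [ 0.0204 -0.0854]
foot [0.5416 0.3788 0.019 ] [0.0214 0.0943]
barouter bottom [0.5621 0.1166 0.    ] [ 0.0355 -0.1683]
barouter [0.5485 0.4607 0.    ] [0.0303 0.176 ]
wall top [0.5012 0.1092 0.1   ] [-0.0256 -0.1742]
wall top [0.4896 0.459  0.1   ] [-0.0286  0.1758]
```

{"op": "step_arm", "data": {"moves": [1, 0, -0.07, 0, 0, 0, 0, 1, 0, -0.04, 0.07, 0, 0, 0, 1, 0, -0.04, 0.07, 0, 0, 0, 1, 0, -0.03, 0.05, 0, 0, 0, 1, 0, 0, 0, 0, 0, 0]}}

```text
clock: 10.8
eef_pos: [0.4832, 0.2854, 0.1471]
eef_rot: [2.755, -0.002, 1.593]
contact_force: [5.0, 1.3, -2.5]
gripper_width: 0.182
finger_force: 30.0
```

```bash
python3 t.py [.484,.283,.1437]
```

```text
[0.4832 0.2854 0.1471] [ 2.755e+00 -2.000e-03  1.593e+00] tool axes [[-0.022, 0.926, 0.377], [1.0, 0.02, 0.01], [0.002, 0.377, -0.926]]
shift [-0.05 -0.01  0.07] turn [ 0.02 -0.   -0.02] 0.18162021826340122 10.8
```

Light contact with the wall (5 N). Lowering the last millimetres along the board.

{"op": "step_arm", "data": {"moves": [1, 0, 0.01, 0.03, 0, 0, 0, 1, 0, 0, 0.04, 0, 0, 0, 1, 0, 0, 0, 0, 0, 0]}}

```text
clock: 11.1
eef_pos: [0.4845, 0.2852, 0.1438]
eef_rot: [2.756, -0.001, 1.593]
contact_force: [5.3, 0.9, -3.2]
gripper_width: 0.18
finger_force: 30.0
```

{"op": "step_arm", "data": {"moves": [1, 0, 0, 0.03, 0, 0, 0, 1, 0, 0, 0, 0, 0, 0]}}

```text
clock: 11.3
eef_pos: [0.4849, 0.2855, 0.1432]
eef_rot: [2.757, -0.001, 1.593]
contact_force: [-3.8, -0.6, 13.8]
gripper_width: 0.181
finger_force: 30.0
```

Foot is on the table (14 N). Releasing.

{"op": "step_arm", "data": {"moves": [0.3, 0, 0, 0, 0, 0, 0, 0.1, 0, 0, 0, 0, 0, 0, -0.2, 0, 0, 0, 0, 0, 0, -0.2, 0, 0, 0, 0, 0, 0, -0.2, 0, 0, 0, 0, 0, 0, -0.2, 0, 0, 0, 0, 0, 0]}}

```text
clock: 11.9
eef_pos: [0.4842, 0.2848, 0.142]
eef_rot: [2.758, 0.0, 1.593]
contact_force: [-0.4, -0.1, 0.1]
gripper_width: 0.6
finger_force: 0.0
```

{"op": "step_arm", "data": {"moves": [-0.2, 0, 0, -0.3, 0, 0, 0, -0.2, 0, 0, -0.5, 0, 0, 0, -0.2, 0, 0, -0.5, 0, 0, 0, -0.2, 0, 0, -0.8, 0, 0, 0, -0.2, 0, 0, -0.8, 0, 0, 0, -0.2, 0, 0, 0, 0, 0, 0]}}

```text
clock: 12.5
eef_pos: [0.4304, 0.2857, 0.2805]
eef_rot: [2.755, -0.007, 1.594]
contact_force: [0.4, 0.4, 0.1]
gripper_width: 0.603
finger_force: 0.0
```

Run:
```python
from h import *
c=cap('scene','s3');d=cap('side','d3')
o=r.observe();print(o['contact_force'],o['gripper_width'],o['eef_pos'])
cv2.imwrite('pics/b3.png',np.hstack([cv2.resize(c['img'][130:320,110:510],(460,219),interpolation=2),cv2.resize(d['img'][184:384,235:435],(219,219),interpolation=2)])[:,:,::-1])
a=cv2.resize(c['img'][130:320,130:510],(760,380),interpolation=2);b=d['img'][100:384,150:435];b=cv2.resize(b,(220,220));p=np.zeros((600,760,3),np.uint8);p[:380]=a;p[380:,:220]=b
p[380:,230:690]=cv2.resize(d['img'][264:384,235:486],(460,220),interpolation=2)
cv2.imwrite('pics/b3.png',p[:,:,::-1])
```

```text
[-0.34403761  0.4958444  -0.20312994] 0.6032303005640015 [0.42984057 0.28431597 0.27692795]
```

View pics/b3.png

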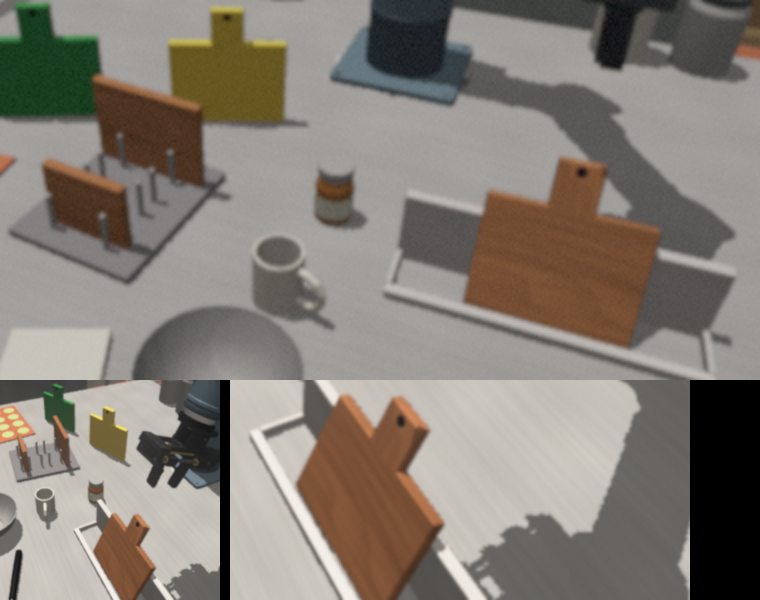

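The board leans on the wall, handle up, with its foot edge from (465,302) to (630,343) inside the bar. The other boards still stand in the rack, and the gripper is clear.

Run:
```python
from h import *
c=r.capture('scene')['img'].astype(int);p=np.load('pics/s3.npz')['img'].astype(int)
print('motion',abs(c-p)[190:310,330:500].mean(),'corner' )
print(r.sign_off())
```

```text
motion 1.8180718954248365 corner
the job is handed in; nothing more can be done
None
```

The handled board leans on the drying stand, handle up and tipped about 22°, with its foot between the wall and the bar and its back on the wall top. The two plain boards still stand in the rack, the gripper was clear, and the job is handed in at about 12.6 s (no verdict came back).

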